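Stop the scrub-pad holder from rocking

TASK

The steel scrub-pad holder rocks because the rubber bumper under one of its corners has come off. Press its corners gently, one after another, to find the one that dips; then slide the grey plastic wedge, thin end first, along the shelf in under that corner to where the bumper was, until it is snug and the holder sits level, and let go. Last, press firmly but gently on that corner again to make sure it no longer dips; do not shift or lift the holder or disturb the other things.

Things in the scene. Friction and masses are not known exactly. Their poses are not given: they have to be found in the camera images.
- holder: stainless steel scrub-pad holder: flat plate 140 (x) by 190 (y) by 5 mm, about 1.1 kg, with a wire cradle 90 long (y), 44 wide, 33 mm tall in its middle. It lies loose and level on rubber bumpers 28 mm across, 8 mm tall, stuck to the shelf under its corners: underside 8 mm, top 13 mm over the shelf. A sideways push of several N shifts it. Origin: centre of its underside; z up
- corner_near_left (a point): point on the holder's top face at its corner near the robot, left, 22 mm in from both edges, above the place of the bumper's centre; press here. Axes as the holder's. A corner with its bumper gives under 1 mm at 5 N, springy rubber; the one without (any of the four) has an open 8 mm gap below, stays level by itself, but dips some 6 mm under 2 to 3 N and comes back when let go
- corner_near_right (a point): point on the holder's top face at its corner near the robot, right, 22 mm in from both edges, above the place of the bumper's centre; press here. Axes as the holder's. A corner with its bumper gives under 1 mm at 5 N, springy rubber; the one without (any of the four) has an open 8 mm gap below, stays level by itself, but dips some 6 mm under 2 to 3 N and comes back when let go
- corner_far_left (a point): point on the holder's top face at its corner far from the robot, left, 22 mm in from both edges, above the place of the bumper's centre; press here. Axes as the holder's. A corner with its bumper gives under 1 mm at 5 N, springy rubber; the one without (any of the four) has an open 8 mm gap below, stays level by itself, but dips some 6 mm under 2 to 3 N and comes back when let go
- corner_far_right (a point): point on the holder's top face at its corner far from the robot, right, 22 mm in from both edges, above the place of the bumper's centre; press here. Axes as the holder's. A corner with its bumper gives under 1 mm at 5 N, springy rubber; the one without (any of the four) has an open 8 mm gap below, stays level by itself, but dips some 6 mm under 2 to 3 N and comes back when let go
- wedge_grip (a point): grip point of a grey plastic wedge, 40 g, lying flat left or right of the holder: 90 mm long, 22 wide (y), flat below, sloping above, 4 mm thick at the nose, rising 0.16 mm per mm to 18.4 mm at the heel. The point is 65 mm behind the nose on the middle line, 7 mm over the underside (14.4 mm thick there). x points to the nose, z up
- wedge_nose (a point): middle of the wedge's thin front edge, on its underside; x points ahead out of the nose, z up. Pushed in square to an edge of the plate, the slope meets that edge when the nose is about 25 mm inside it; friction then holds it
- soap: white bar of washing soap, 85 x 45 x 24 mm, lying left or right of the holder, a bystander; origin: centre of its underside
- plug: black rubber sink plug, 44 mm across, 26 mm tall, in front of the holder, a bystander; origin: centre of its underside
- strainer_ring: steel ring, 52 mm across, 9 mm tall, behind the holder, a bystander; origin: centre of its underside
Not all that is in view belongs to the job. What is meant by the holder is not green, and is the larger of those in its own colour. Of the things that look like the part that bears wedge_grip, the smaller one is meant.

How it is judged:
On the way, in this order (a step that is already met when the one before it is completed fails the run):
1. the fingers press the loose corner and it dips by more than 3 mm (((contact force between the fingers and holder above 1 N and height (world z) of corner_near_left below 0.01 m and horizontal distance between the grasp point and corner_near_left below 0.035 m) or (contact force between the fingers and holder above 1 N and height (world z) of corner_near_right below 0.01 m and horizontal distance between the grasp point and corner_near_right below 0.035 m) or (contact force between the fingers and holder above 1 N and height (world z) of corner_far_left below 0.01 m and horizontal distance between the grasp point and corner_far_left below 0.035 m) or (contact force between the fingers and holder above 1 N and height (world z) of corner_far_right below 0.01 m and horizontal distance between the grasp point and corner_far_right below 0.035 m))), for 0.05 s.
2. the wedge's nose is under the loose corner, within 12.5 mm of where the bumper's centre was (a bumper keeps it out of the others), and the fingers have let it go ((horizontal distance between wedge_nose and corner_near_left below 0.0125 m or horizontal distance between wedge_nose and corner_near_right below 0.0125 m or horizontal distance between wedge_nose and corner_far_left below 0.0125 m or horizontal distance between wedge_nose and corner_far_right below 0.0125 m) and contact force between the fingers and wedge below 0.2 N), for 0.2 s.
3. that corner is pressed again with more than 4 N and dips less than 1.5 mm (((horizontal distance between wedge_nose and corner_near_left below 0.0125 m and contact force between the fingers and holder above 4 N and horizontal distance between the grasp point and corner_near_left below 0.035 m and height (world z) of corner_near_left above 0.0115 m) or (horizontal distance between wedge_nose and corner_near_right below 0.0125 m and contact force between the fingers and holder above 4 N and horizontal distance between the grasp point and corner_near_right below 0.035 m and height (world z) of corner_near_right above 0.0115 m) or (horizontal distance between wedge_nose and corner_far_left below 0.0125 m and contact force between the fingers and holder above 4 N and horizontal distance between the grasp point and corner_far_left below 0.035 m and height (world z) of corner_far_left above 0.0115 m) or (horizontal distance between wedge_nose and corner_far_right below 0.0125 m and contact force between the fingers and holder above 4 N and horizontal distance between the grasp point and corner_far_right below 0.035 m and height (world z) of corner_far_right above 0.0115 m))), for 0.1 s.
At the end, for the whole second after the job is handed in: the wedge lies flat with its nose within 12.5 mm of the missing bumper's place, the holder is at rest, level within 0.012 rad, every corner point between 1.5 mm below and 2.5 mm above its height of 13 mm, and the holder within 12 mm of where it was ((horizontal distance between wedge_nose and corner_near_left below 0.0125 m or horizontal distance between wedge_nose and corner_near_right below 0.0125 m or horizontal distance between wedge_nose and corner_far_left below 0.0125 m or horizontal distance between wedge_nose and corner_far_right below 0.0125 m) and angle between holder's own z axis and vertical below 0.012 rad and angle between wedge_nose's own z axis and vertical below 0.06 rad and height (world z) of corner_near_left between 0.0115 and 0.0155 m and height (world z) of corner_near_right between 0.0115 and 0.0155 m and height (world z) of corner_far_left between 0.0115 and 0.0155 m and height (world z) of corner_far_right between 0.0115 and 0.0155 m and linear speed of holder below 0.01 m/s and angular speed of holder below 0.05 rad/s and distance of holder from where it was at the start of the episode below 0.012 m); the robot touches nothing.
It fails at once if the holder is pressed with more than 40 N (contact force between the fingers and holder above 40 N).
It fails at once if the wedge is forced against the holder with more than 40 N (contact force between wedge and holder above 40 N).
It fails at once if the holder is shifted or lifted by more than 15 mm (distance of holder from where it was at the start of the episode above 0.015 m).
It fails at once if a bystander is moved by more than 30 mm (distance of any of soap, plug, strainer_ring from where it was at the start of the episode above 0.03 m).
It also fails if it takes over 72 s, if anything falls off the work surface, if the arm or the gripper's body presses on something with over 40 N, if the wrist force passes 120 N, or if a joint passes its speed limit or range.

ROBOT

A 7-joint arm with a two-finger parallel gripper is mounted at the origin on the work surface. World frame = base frame: x ahead of the robot, y to its left, z up, the work surface at z = 0. Lengths are in m, angles in rad, forces in N, time in s.
With the tool pointing down it reaches from about 0.4 to 0.875 m from the base axis. Payload 19.3 kg.
Tool frame: the origin (TCP) lies midway between the tips of the shut fingers; the grasp point (between the pads) lies 19 mm behind it; z points along the fingers, y is the line along which they close (so a half turn about z gives the same grasp; the last joint's range is limited). The gripper opens to 85 mm and grips with 20 to 120 N. Pads are 22 mm wide; open, the fingers measure 114 mm over their backs; the gripper's body (76 mm by 85 mm) begins 54 mm behind the grasp point. The pads swing forward as they close: fully open they stand 13 mm farther back than shut.
Start: joints at [-1.387, 0.521, -0.036, 1.599, 0.021, 1.021, -0.113], TCP at [0.157, 0.605, 0.231] pointing down, gripper open.
Joint ranges: [-2.91, 2.91], [-0.3, 2.13], [-1.5, 1.42], [0.17, 2.43], [-1.26, 4.41], [0.16, 1.93], [-2.52, 2.52]. Speed limits (rad/s): [1.89, 1.89, 2.39, 2.39, 3.01, 3.01, 3.01].

INTERFACE

Orientations are given as a unit quaternion [x, y, z, w].
In Python, from rig import * gives the robot as it stands. The module is installed in compiled form; this text tells all that it offers.
- The arm moves only by the tool move_arm, never from a script. Its argument "targets" is text: rows parted by semicolons, each of 4 numbers parted by spaces: the shift along the tool's x, y, z in cm, then the turn about the tool's z in degrees. In form: dx dy dz turn; .... A call has 1 to 8 rows; each row shifts and turns the commanded pose from where the row before left it, along the tool's axes as they then stand; what a row does not reach is not made up. A row lasts 1/8 s, in which the tool goes at most 62.5 mm and 10.7 degrees, less where a joint would pass 70% of its speed; a pose out of reach is approached as far as the arm can. A call with a gripper value outside its range is refused whole. "claw" is the finger opening in cm, from 0 to 8.54, set as the call begins (left out, the last holds). The fingers move at their own pace and stop on an object; "newtons" is the grip in N (left out, the last holds). Time passes only in rows, so rows that do not move let the fingers close. It gives the time, the measured TCP pose, the force, the opening and the grip force at its end, in the units of the state.
- state(): the state, without advancing time (a new reading comes with each control period).
- read_camera(name): name is "side" or "top"; returns a dict with "img" (420x560x3 uint8, red, green, blue), "mtx" (3x3 intrinsics, pixels), "dist" ([k1, k2, p1, p2, k3] as OpenCV has them; the pictures are not rectified), "R" (3x3) and "t" (3): a world point X has camera coordinates R X + t. Camera axes: x right, y down, z forward; pixel columns grow to the right and rows downward; lengths in m; the calibration is good to about 2 mm. A picture is of the moment at which its call begins. There is no depth.
- job_done(): hands the job in; it is judged then, once.
The state is a dict: "clock": time; "joint_pos": joint angles; "dq": joint speeds; "tau": joint torques, N m; "ee_pos": TCP position; "tool_rot": TCP orientation; "contact_force": force on the tool from outside, world axes, zero at the start; "ft_torque": the same for the moment, N m; "opening": finger opening in m; "grasp_force": force on a finger pad.
Only numpy, scipy, OpenCV 4.12 (cv2) and the standard library are available. Lean on these libraries where they do the work, as an engineer would, in place of code of your own. Each camera call takes 0.05 s, during which the arm holds its last target. There are 200 camera calls.

## Working session

There is one attempt and no reset: what is moved stays moved. The work goes in short steps, Python scripts to look and compute and a tool call to move; the robot and the scene stay as the last step left them, time stands still between calls to the robot, and variables do not carry over. Pictures are saved under pics/ and viewed, at most 10 in all, crops included, and the job is handed in when it is done.

Besides the shell and the picture viewer there is one more tool, called after "Emit:" as name(argument=value, ...), one argument or row to a line, values as JSON. move_arm: Moves the arm, as the interface text tells. Its arguments: {"type":"object","properties":{"targets":{"type":"string"},"claw":{"type":"number"},"newtons":{"type":"number"}},"required":["targets"]}

```bash
mkdir -p pics
python3 - <<'E'
from rig import *
import cv2
s=state();print({k:s[k] for k in('clock','ee_pos','tool_rot','contact_force','opening')})
for n in('top','side'):
    c=read_camera(n);cv2.imwrite(f'pics/{n}0.png',c['img'][:,:,::-1]);print(n,c['mtx'],c['dist'],c['R'],c['t'])
E
```

```text
{'clock': 0.0, 'ee_pos': array([0.15684085, 0.60465548, 0.23072366]), 'tool_rot': array([ 1.26544074e-01,  9.91960820e-01, -5.72142446e-04, -4.75376833e-05]), 'contact_force': array([ 0.25183955,  0.65216224, -0.33512343]), 'opening': 0.0853456165246266}
top [[428.02658332   0.         284.40760669]
 [  0.         428.02658332 202.2022957 ]
 [  0.           0.           1.        ]] [-0.08111431  0.          0.          0.          0.        ] [[ 0.00620358 -0.99982647  0.01756556]
 [-0.98873849 -0.00875948 -0.14939701]
 [ 0.14952495 -0.01644095 -0.98862125]] [0.04034089 0.50758612 0.98623379]
side [[383.12905193   0.         274.62620512]
 [  0.         383.12905193 208.51951987]
 [  0.           0.           1.        ]] [-0.07148419  0.          0.          0.          0.        ] [[ 0.99832378 -0.05774567 -0.00388081]
 [-0.04661792 -0.76258263 -0.64520889]
 [ 0.03429858  0.64430829 -0.76399636]] [-0.50282057  0.10656815  1.09299389]
```

View pics/top0.png

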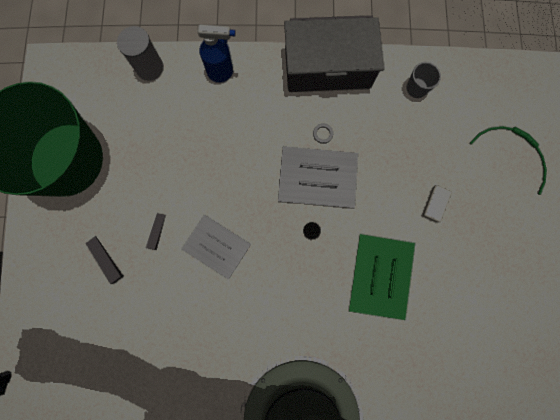

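View pics/side0.png

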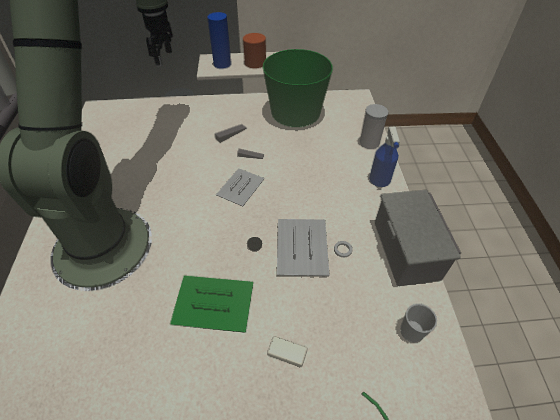

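Top view: the holder is the larger grey plate at about (318,177). The small wedge is at (156,231), the plug at (312,230), the ring at (323,133) and the soap at (437,203). The side view shows the same layout, with the holder at (302,247) and the wedge at (250,154).

```bash
cat > h.py <<'E'
from rig import *
import numpy as np,cv2
def ray(c,uv,z):
    p=cv2.undistortPoints(np.array(uv,float).reshape(-1,1,2),c['mtx'],c['dist'])[:,0]
    d=np.c_[p,np.ones(len(p))]@c['R']; o=-c['R'].T@c['t']
    return o+d*((z-o[2])/d[:,2])[:,None]
def blob(c,m,x,y):
    n,l=cv2.connectedComponents(m.astype(np.uint8)); 
    cs,_=cv2.findContours((l==l[y,x]).astype(np.uint8),0,1); return max(cs,key=cv2.contourArea)
def rect(c,cn,z):
    P=ray(c,cn,z)[:,:2]; r=cv2.minAreaRect((P*1000).astype(np.float32)); return r,cv2.boxPoints(r)
E
python3 - <<'E'
from h import *
for n,pts in (('top',{'holder':(300,177),'wedge':(156,231),'ring':None,'plug':(312,230),'soap':(437,203)}),('side',{'holder':(285,250),'wedge':(252,154)})):
    c=read_camera(n);g=c['img'].astype(int)
    for k,p in pts.items():
        if p is None: continue
        v=g[p[1],p[0]];print(n,k,v, 'bg',g[p[1]+0,p[0]-45])
        m=(abs(g-v).max(2)<(22 if k!='soap' else 15))
        if k=='holder': m=cv2.morphologyEx(m.astype(np.uint8),cv2.MORPH_OPEN,np.ones((3,3)))
        cn=blob(c,m,*p); r,b=rect(c,cn,{'holder':.013,'wedge':.009,'soap':.024,'plug':.026}[k]);print(r);print(b.round(1).tolist())
    x,y=pts['wedge'];cr=c['img'][y-30:y+30,x-40:x+40,::-1]
    a=cv2.resize(cr,(480,360),interpolation=3);cv2.imwrite(f'pics/w_{n}.png',cv2.convertScaleAbs(a,alpha=1.5))
a=cv2.imread('pics/w_top.png');b=cv2.imread('pics/w_side.png');cv2.imwrite('pics/w.png',cv2.resize(np.hstack([a,b]),(800,300)))
E
```

```text
top holder [104 104 103] bg [122 120 111]
((503.7108154296875, 30.7828369140625), (1451.3994140625, 993.5809936523438), 87.82931518554688)
[[-20.200000762939453, -675.5999755859375], [972.7000122070312, -713.2000122070312], [1027.5999755859375, 737.0999755859375], [34.79999923706055, 774.7999877929688]]
top wedge [58 56 55] bg [121 121 111]
((437.54327392578125, 356.52996826171875), (26.816164016723633, 89.11699676513672), 75.7667465209961)
[[391.1000061035156, 354.5], [477.3999938964844, 332.6000061035156], [484.0, 358.6000061035156], [397.6000061035156, 380.5]]
top plug [11 13 17] bg [118 112 104]
((442.16058349609375, -21.539602279663086), (36.119144439697266, 38.55312728881836), 89.9902114868164)
[[422.8999938964844, -39.599998474121094], [461.3999938964844, -39.599998474121094], [461.3999938964844, -3.5], [422.8999938964844, -3.5]]
top soap [122 123 120] bg [120 119 111]
((465.7436218261719, 14.73089599609375), (1434.2818603515625, 931.5021362304688), 89.8957290649414)
[[-1.2999999523162842, -701.5999755859375], [930.2000122070312, -703.2999877929688], [932.7999877929688, 731.0], [1.2999999523162842, 732.7000122070312]]
side holder [140 141 139] bg [170 164 149]
((577.8735961914062, -41.17120361328125), (189.55838012695312, 142.1393585205078), 85.48307037353516)
[[499.6000061035156, -130.10000610351562], [641.2999877929688, -141.3000030517578], [656.2000122070312, 47.70000076293945], [514.5, 58.900001525878906]]
side wedge [100  96  92] bg [178 173 159]
((439.22967529296875, 359.10418701171875), (37.2823486328125, 91.93582153320312), 82.49102783203125)
[[391.20001220703125, 346.6000061035156], [482.3999938964844, 334.6000061035156], [487.20001220703125, 371.6000061035156], [396.1000061035156, 383.6000061035156]]
```

View pics/w.png

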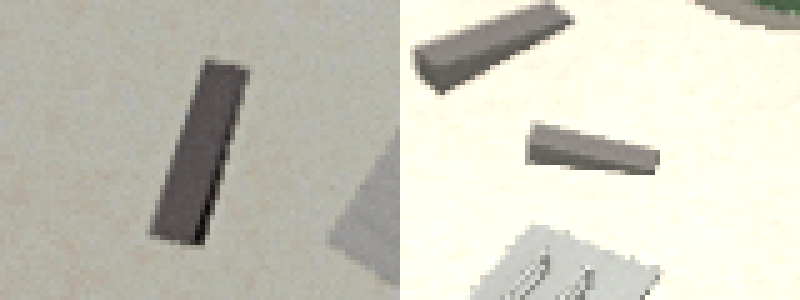

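The crop shows the wedge's tall heel toward the robot (bottom in the top view, left in the side view). The nose points to +x. I'll refine the holder and wedge poses by ray casting.

Run:
```python
from h import *
c=read_camera('top');g=c['img'].astype(int)
b=cv2.GaussianBlur(c['img'],(3,3),0).astype(int)
m=((b[...,0]-b[...,2])<5)&(b.max(2)>70)&(b.max(2)<140)
for z,p in((.013,(300,177)),):
    cn=blob(c,m,*p);r,bx=rect(c,cn,z);print('holder',r,bx.round(1).tolist())
P=ray(c,[(157,213.4),(165,215.2)],.004);H=ray(c,[(146.2,248.2),(154.8,249)],.0184)
print('nose',P.mean(0),np.linalg.norm(P[0]-P[1]),'heel',H.mean(0),np.linalg.norm(H[0]-H[1]))
d=P.mean(0)-H.mean(0);print(np.hypot(*d[:2]),np.degrees(np.arctan2(d[1],d[0])))
# ring, soap, plug approx
print(ray(c,[(323,133)],.009),ray(c,[(312,230)],.026),ray(c,[(428,186),(450,187),(440,220),(424,216)],.024))
c=read_camera('side')
# crop px: x0=212,y0=124, right half offset 400
f=lambda u,v:(212+(u-400)/5,124+v/5)
print('side nose',ray(c,[f(659,151),f(657,166)],.004),'heel',ray(c,[f(535,123),f(527,143)],.0184))
```

```text
holder ((576.5294189453125, -38.894996643066406), (188.41293334960938, 139.714111328125), 85.14431762695312) [[498.8999938964844, -126.9000015258789], [638.2000122070312, -138.6999969482422], [654.0999755859375, 49.099998474121094], [514.9000244140625, 60.900001525878906]]
nose [0.4795093  0.34778703 0.004     ] 0.02056712420352533 heel [0.39438887 0.36552103 0.0184    ] 0.021082997022096362
0.08694815086967478 -11.768657086772787
[[ 0.68979389 -0.05300258  0.009     ]] [[ 0.44213625 -0.02271418  0.026     ]] [[ 0.55309533 -0.3115721   0.024     ]
 [ 0.55123096 -0.36764657  0.024     ]
 [ 0.46858729 -0.33799813  0.024     ]
 [ 0.47820812 -0.29817529  0.024     ]]
side nose [[0.4863731  0.35530535 0.004     ]
 [0.48438286 0.33989956 0.004     ]] heel [[0.40085227 0.37381562 0.0184    ]
 [0.39540409 0.35322346 0.0184    ]]
```

Emit:
move_arm(
  targets="0 0 0 -9.8; -3.5 -4.4 0 0; -3.5 -4.4 1 0; -3.5 -4.4 1 0; -3.5 -4.4 1 0; -3.5 -4.4 1 0; -3.5 -4.4 1 0; -3.5 -4.4 1 0",
  claw=0,
  newtons=20,
)

```text
clock: 1.3
ee_pos: [0.3765, 0.2763, 0.1712]
tool_rot: [0.041, 0.999, 0.0, 0.0]
contact_force: [2.0, 1.5, -0.6]
opening: 0.0005
grasp_force: 0.0
```

Emit:
move_arm(
  targets="-3.6 -4.5 1 0; -3.6 -4.5 1 0; -3.6 -4.5 1 0; -3.5 -4.5 1 0; -3.5 -4.5 2 0; 0 0 4 0; 0 0 2 0; 0 0 0 0",
)

```text
clock: 2.3
ee_pos: [0.5336, 0.0386, 0.0502]
tool_rot: [0.041, 0.999, -0.0, -0.001]
contact_force: [-0.8, -1.0, 0.6]
opening: -0.0004
grasp_force: 0.0
```

Emit:
move_arm(
  targets="0 0 2 0; 0 0 1 0; 0 0 0.4 0; 0 0 0.2 0; 0 0 0.1 0; 0 0 0.1 0; 0 0 0 0; 0 0 0 0",
)

```text
clock: 3.3
ee_pos: [0.5344, 0.0388, 0.0134]
tool_rot: [0.041, 0.999, -0.0, 0.0]
contact_force: [0.9, 0.2, -0.0]
opening: 0.0003
grasp_force: 0.0
```

Emit:
move_arm(
  targets="0 0 0.1 0; 0 0 0.1 0; 0 0 0.1 0; 0 0 0.1 0; 0 0 0 0; 0 0 0 0",
)

```text
clock: 4.05
ee_pos: [0.5344, 0.0389, 0.0093]
tool_rot: [0.041, 0.999, 0.0, -0.0]
contact_force: [-1.6, 1.2, 2.2]
opening: -0.0002
grasp_force: 1.1
```

Emit:
move_arm(
  targets="0 0 0.1 0; 0 0 0.1 0; 0 0 0 0; 0 0 0 0",
)

```text
clock: 4.55
ee_pos: [0.5344, 0.0389, 0.0074]
tool_rot: [0.041, 0.999, 0.0, 0.0]
contact_force: [-1.8, 0.4, 5.3]
opening: -0.0004
grasp_force: 3.0
```

Emit:
move_arm(
  targets="0 0 -4 0; 0 0 -5 0; 2.35 5.2 0 0; 2.35 5.2 0 0; 2.35 5.2 0 0; 2.35 5.2 0 0; 2.35 5.2 0 0; 2.35 5.15 0 0",
  claw=4.5,
)

```text
clock: 5.55
ee_pos: [0.4189, 0.3625, 0.0972]
tool_rot: [0.041, 0.999, -0.0, 0.0]
contact_force: [1.3, -0.5, 1.0]
opening: 0.0449
grasp_force: 0.0
```

Emit:
move_arm(
  targets="0 0 0 7.3; 0 0 3 0; 0 0 0 0",
)

```text
clock: 5.92
ee_pos: [0.4188, 0.3601, 0.0659]
tool_rot: [0.105, 0.995, -0.001, -0.001]
contact_force: [-0.1, -0.3, -0.5]
opening: 0.0448
grasp_force: 0.0
```

Run:
```python
from h import *
t=read_camera('top')['img'][150:290,80:280,::-1];s=read_camera('side')['img'][80:220,170:370,::-1]
cv2.imwrite('pics/g1.png',cv2.convertScaleAbs(cv2.resize(np.hstack([t,s]),(800,280),interpolation=3),alpha=1.4))
print(state()['ee_pos'],state()['tool_rot'])
```

```text
[0.41980146 0.36070318 0.06766036] [ 1.04988702e-01  9.94473392e-01 -1.89435408e-04 -9.87928983e-05]
```

View pics/g1.png

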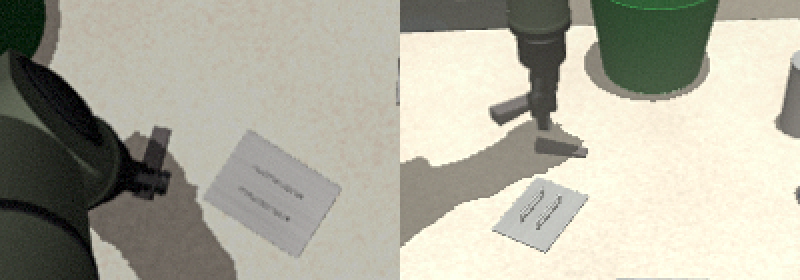

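The gripper sits above the rear of the wedge, with a finger either side of it (at (155,180) in the crop's left half and (540,120) in the right). I'll descend and grip.

Emit:
move_arm(
  targets="0 0 3 0; 0 0 2 0; 0 0 0.8 0; 0 0 0.5 0; 0 0 0 0",
)

```text
clock: 6.65
ee_pos: [0.4199, 0.361, 0.0048]
tool_rot: [0.105, 0.994, 0.0, 0.0]
contact_force: [0.7, -0.2, -0.2]
opening: 0.0449
grasp_force: 0.0
```

Emit:
move_arm(
  targets="0 0 0 0; 0 0 0 0; 0 0 0 0; 0 0 0 0",
  claw=1.0,
  newtons=40,
)

```text
clock: 7.15
ee_pos: [0.42, 0.3611, 0.005]
tool_rot: [0.105, 0.994, 0.0, 0.0]
contact_force: [-1.3, -1.3, 7.8]
opening: 0.021
grasp_force: 39.3
```

Emit:
move_arm(
  targets="0 0 -1 0; 0 0 -3 0; 0 0 -3 -7.3; -0.65 -5.2 0 0; -0.65 -5.2 0 0; -0.65 -5.2 0 0; -0.65 -5.2 0 0; -0.65 -5.2 0 0",
)

```text
clock: 8.15
ee_pos: [0.4307, 0.0975, 0.0751]
tool_rot: [0.041, 0.999, 0.0, 0.001]
contact_force: [1.9, -0.1, -0.8]
opening: 0.0207
grasp_force: 39.6
```

Emit:
move_arm(
  targets="-0.65 -5.2 0 0; 0 0 2 0; 0 0 2 0; 0 0 0 0",
)

```text
clock: 8.65
ee_pos: [0.4323, 0.0465, 0.0341]
tool_rot: [0.041, 0.999, -0.0, -0.001]
contact_force: [0.0, 0.6, 0.2]
opening: 0.0205
grasp_force: 39.6
```

Run:
```python
from h import *
t=read_camera('top')['img'][130:270,220:420,::-1];s=read_camera('side')['img'][180:320,180:380,::-1]
cv2.imwrite('pics/g2.png',cv2.convertScaleAbs(cv2.resize(np.hstack([t,s]),(800,280),interpolation=3),alpha=1.4))
print(state())
```

```text
{'clock': 8.75, 'joint_pos': array([-0.24011714,  0.58910191, -0.00514414,  2.22072829,  0.0091661 ,
        0.33154784,  1.23514027]), 'dq': array([-0.00247059, -0.01130297,  0.00072168, -0.00158234,  0.0014054 ,
       -0.00388065,  0.00023453]), 'tau': array([ 2.73148986e-01, -7.44086194e+01,  2.98216045e+00, -1.38811782e+01,
        1.40451125e-02, -9.30082379e-02, -5.23327923e-03]), 'ee_pos': array([0.43288533, 0.04682315, 0.03499338]), 'tool_rot': array([ 4.12860633e-02,  9.99147358e-01, -2.72536077e-05,  1.29768481e-04]), 'contact_force': array([ 0.23634574, -0.53483721,  0.02347991]), 'ft_torque': array([-0.0121113 ,  0.00453028, -0.03703098]), 'grasp_force': 39.592660032212734, 'opening': 0.02079520770740682}
```

View pics/g2.png

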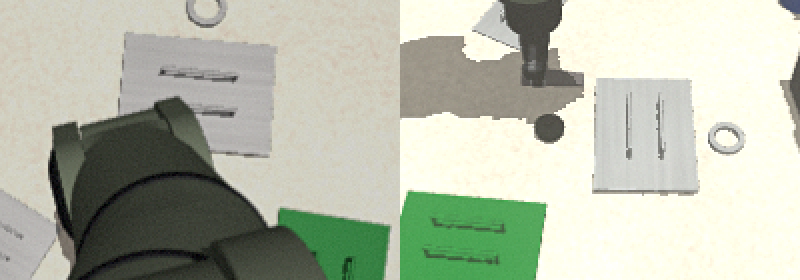

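The wedge is held level and clear of the plug at (549,128 in the crop). Its nose is about (583,78), pointing at the holder's near edge (596). I'll lower it to the shelf and measure from the side view.

Emit:
move_arm(
  targets="0 0 2 0; 0 0 0.6 0; 0 0 0.35 0; 0 0 0 0",
)

```text
clock: 9.25
ee_pos: [0.4329, 0.0468, 0.0052]
tool_rot: [0.041, 0.999, 0.0, 0.0]
contact_force: [0.5, -0.6, -1.1]
opening: 0.0209
grasp_force: 39.6
```

Run:
```python
from h import *
s=read_camera('side')['img'][195:255,230:350,::-1]
cv2.imwrite('pics/g3.png',cv2.convertScaleAbs(cv2.resize(s,(720,360),interpolation=3),alpha=1.4))
print(state()['ee_pos'],state()['contact_force'])
```

```text
[0.43299421 0.04679925 0.00526371] [-0.12279168  0.23199634  0.05830868]
```

View pics/g3.png

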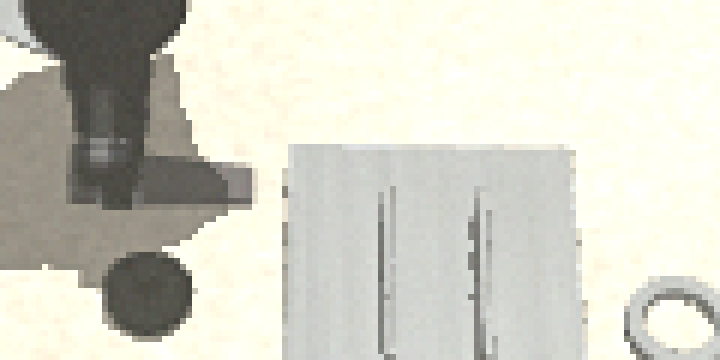

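The wedge lies in front of the near edge. Its nose edge runs (255,168)-(252,203) in the crop, and the holder's near-left corner is at (288,145).

Run:
```python
from h import *
c=read_camera('side');f=lambda u,v:(230+u/6,195+v/6)
n=ray(c,[f(255.5,168),f(252.5,202)],.004);h=ray(c,[f(288,145),f(577,150)],.013)
print(n,h)
g=c['img'].astype(int);b=cv2.GaussianBlur(c['img'],(3,3),0).astype(int)
m=cv2.morphologyEx((abs(g-g[250,285]).max(2)<22).astype(np.uint8),cv2.MORPH_OPEN,np.ones((3,3)))
r,bx=rect(c,blob(c,m,285,250),.013);print(r,bx.round(1).tolist())
ux=np.array([np.cos(np.radians(-4.6)),np.sin(np.radians(-4.6))]);uy=np.array([-ux[1],ux[0]])
C=np.array(r[0])/1e3;d=n.mean(0)[:2]-C;print('nose in holder frame',d@ux,d@uy,'want -.048 .073')
e=state()['ee_pos'][:2]-C;print('tcp in holder',e@ux,e@uy)
```

```text
[[0.50044961 0.04931749 0.004     ]
 [0.49783584 0.02831791 0.004     ]] [[0.51696528 0.05571855 0.013     ]
 [0.65925469 0.04382906 0.013     ]]
((577.8106689453125, -41.368408203125), (189.1060333251953, 142.09982299804688), 85.50299835205078) [[499.6000061035156, -130.10000610351562], [641.2000122070312, -141.1999969482422], [656.0999755859375, 47.29999923706055], [514.4000244140625, 58.5]]
nose in holder frame -0.08484538667786307 0.07361873068611566 want -.048 .073
tcp in holder -0.15146214505645564 0.07623434595939635
```

Emit:
move_arm(
  targets="-0.6 0 0 0; -0.8 0 0 0; -0.8 0 0 0; -0.7 0 0 0; -0.4 0 0 0; -0.2 0 0 0; 0 0 0 0; 0 0 0 0",
)

```text
clock: 10.35
ee_pos: [0.4668, 0.0436, 0.005]
tool_rot: [0.041, 0.999, -0.0, -0.001]
contact_force: [-9.6, 0.8, 13.6]
opening: 0.0206
grasp_force: 41.3
```

```bash
cat > m.py <<'E'
from h import *
import sys
c=read_camera('side');g=c['img'].astype(int)
m=cv2.morphologyEx((abs(g-g[250,285]).max(2)<22).astype(np.uint8),cv2.MORPH_OPEN,np.ones((3,3)))
r,bx=rect(c,blob(c,m,285,250),.013);print(r,bx.round(1).tolist())
cv2.imwrite(sys.argv[1],cv2.convertScaleAbs(cv2.resize(c['img'][195:255,230:350,::-1],(720,360),interpolation=3),alpha=1.4))
s=state();print(s['ee_pos'],s['contact_force'],s['ft_torque'])
E
python3 m.py pics/g4.png
```

```text
((577.8086547851562, -41.393714904785156), (189.05526733398438, 142.09982299804688), 85.50299835205078) [[499.6000061035156, -130.10000610351562], [641.2000122070312, -141.1999969482422], [656.0999755859375, 47.29999923706055], [514.4000244140625, 58.400001525878906]]
[0.4668544  0.04364303 0.00498946] [-8.97655177  0.38797944 14.50221637] [0.12591612 1.98377755 0.05135995]
```

View pics/g4.png

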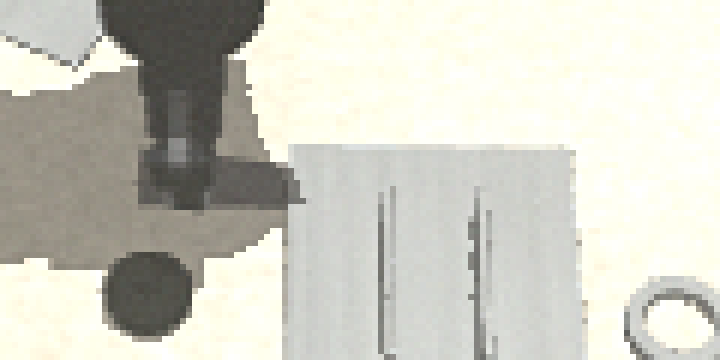

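The holder hasn't shifted and the wedge nose is under the near edge at about (285,180). The upward 14 N suggests pressing on the shelf, so I'll ease up a little and check the force.

Emit:
move_arm(
  targets="0 0 -0.05 0; 0 0 0 0; 0 0 0 0",
)

```text
clock: 10.78
ee_pos: [0.4679, 0.0438, 0.0053]
tool_rot: [0.041, 0.999, -0.0, 0.0]
contact_force: [0.1, 0.6, 0.4]
opening: 0.0206
grasp_force: 39.6
```

Emit:
move_arm(
  targets="-0.1 0 0 0; -0.1 0 0 0; -0.1 0 0 0; 0 0 0 0; 0 0 0 0",
)

```text
clock: 11.4
ee_pos: [0.4706, 0.0436, 0.0053]
tool_rot: [0.041, 0.999, -0.0, -0.0]
contact_force: [-0.6, 0.5, -0.5]
opening: 0.0205
grasp_force: 39.6
```

Emit:
move_arm(
  targets="-0.1 0 0 0; -0.05 0 0 0; 0 0 0 0; 0 0 0 0",
)

```text
clock: 11.9
ee_pos: [0.4721, 0.0435, 0.0053]
tool_rot: [0.041, 0.999, -0.0, 0.0]
contact_force: [0.5, -0.5, -1.2]
opening: 0.0202
grasp_force: 39.5
```

Emit:
move_arm(
  targets="-0.1 0 0 0; -0.05 0 0 0; 0 0 0 0; 0 0 0 0",
)

```text
clock: 12.4
ee_pos: [0.4735, 0.0433, 0.0053]
tool_rot: [0.041, 0.999, -0.0, -0.0]
contact_force: [0.1, -0.6, -0.8]
opening: 0.021
grasp_force: 39.5
```

Emit:
move_arm(
  targets="-0.1 0 0 0; 0 0 0 0; 0 0 0 0",
)

```text
clock: 12.78
ee_pos: [0.4745, 0.0432, 0.0053]
tool_rot: [0.041, 0.999, -0.0, -0.0]
contact_force: [-0.5, -0.9, -0.5]
opening: 0.0207
grasp_force: 39.5
```

Emit:
move_arm(
  targets="-0.1 0 0 0; 0 0 0 0; 0 0 0 0",
)

```text
clock: 13.15
ee_pos: [0.4754, 0.0432, 0.0052]
tool_rot: [0.041, 0.999, -0.0, -0.0]
contact_force: [-3.3, -0.1, -2.7]
opening: 0.0207
grasp_force: 39.4
```

Emit:
move_arm(
  targets="-0.1 0 0 0; 0 0 0 0; 0 0 0 0",
)

```text
clock: 13.52
ee_pos: [0.4765, 0.0432, 0.0053]
tool_rot: [0.041, 0.999, 0.0, -0.0]
contact_force: [-4.5, 2.4, -2.1]
opening: 0.0209
grasp_force: 39.4
```

Emit:
move_arm(
  targets="0 0 0 0; 0 0 0 0; 0 0 0 0; 0 0 -1 0; 0 0 -3 0; 0 0 -4 0; 0 0 0 0",
  claw=4,
  newtons=20,
)

```text
clock: 14.4
ee_pos: [0.4781, 0.0433, 0.0882]
tool_rot: [0.042, 0.999, 0.001, 0.002]
contact_force: [-0.5, 0.3, -0.8]
opening: 0.0398
grasp_force: 0.0
```

```bash
python3 m.py pics/g5.png
```

```text
((578.308837890625, -40.270225524902344), (191.18775939941406, 142.03016662597656), 85.23686218261719) [[499.6000061035156, -129.60000610351562], [641.0999755859375, -141.39999389648438], [657.0, 49.099998474121094], [515.5, 60.900001525878906]]
[0.47738356 0.04319689 0.08686669] [-0.50135365  0.30601068 -0.07085874] [ 0.00717149 -0.0276335   0.01546798]
```

View pics/g5.png

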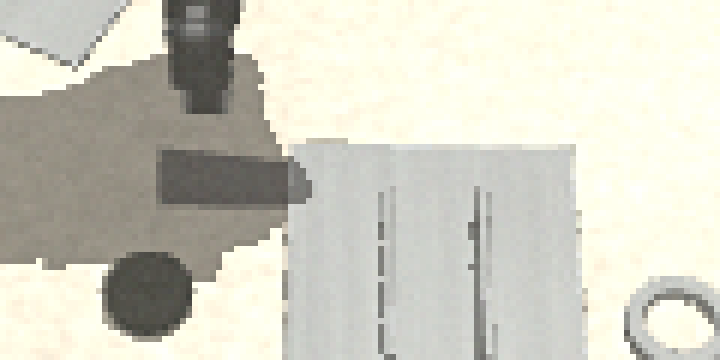

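The wedge stayed in place, heel at (158,150)-(157,203) and running under the near edge, and the holder hasn't moved. I'll compute the nose position and press again.

Run:
```python
from h import *
c=read_camera('side');f=lambda u,v:(230+u/6,195+v/6)
h=ray(c,[f(160,150)],.0184)[0],ray(c,[f(157,204)],.010)[0]
p=h[0][:2]; C=np.array([.5778,-.0413]);a=np.radians(-4.6);ux=np.array([np.cos(a),np.sin(a)]);uy=np.array([-ux[1],ux[0]])
print(h,'heel left corner in holder',(p-C)@ux,(p-C)@uy,'nose x',(p-C)@ux+.09,'y',(p-C)@uy-.011)
```

```text
(array([0.45377021, 0.05210233, 0.0184    ]), array([0.45123385, 0.02535999, 0.01      ])) heel left corner in holder -0.13112103775761685 0.08315441298839182 nose x -0.04112103775761686 y 0.07215441298839183
```

Emit:
move_arm(
  targets="0 0 0 0; -2.9 -0.1 0 0; -2.9 -0.1 1 0; 0 0 3 0; 0 0 2 0; 0 0 0.8 0; 0 0 0.3 0; 0 0 0 0",
  claw=0,
)

```text
clock: 15.5
ee_pos: [0.5344, 0.0363, 0.0146]
tool_rot: [0.041, 0.999, 0.0, 0.0]
contact_force: [-0.2, 0.2, 1.0]
opening: -0.0001
grasp_force: 0.0
```

Emit:
move_arm(
  targets="0 0 0.1 0; 0 0 0.05 0; 0 0 0.05 0; 0 0 0 0; 0 0 0 0",
)

```text
clock: 16.12
ee_pos: [0.5345, 0.0364, 0.0129]
tool_rot: [0.041, 0.999, 0.0, 0.0]
contact_force: [-2.7, -0.4, 12.1]
opening: 0.0001
grasp_force: 5.7
```

Emit:
move_arm(
  targets="0 0 0 0; 0 0 0 0; 0 0 -0.5 0; 0 0 -3 0; 0 0 -5 0; 0 0 -4 0; 0 0 0 0; 0 0 0 0",
)

```text
clock: 17.12
ee_pos: [0.5339, 0.0363, 0.137]
tool_rot: [0.041, 0.999, -0.0, -0.0]
contact_force: [-0.9, -0.4, -0.4]
opening: -0.0001
grasp_force: 0.0
```

```bash
python3 m.py pics/g6.png; python3 -c "
from rig import *
print(job_done())"
```

```text
((578.25048828125, -40.97021484375), (189.78292846679688, 142.03016662597656), 85.23686218261719) [[499.6000061035156, -129.60000610351562], [641.0999755859375, -141.39999389648438], [656.9000244140625, 47.70000076293945], [515.4000244140625, 59.5]]
[0.53367774 0.0362744  0.13652036] [-0.44382033  0.41594885  0.14965399] [0.00328213 0.02623986 0.04491506]
the job is handed in; nothing more can be done
None
```

I found the loose corner (near-left, the first one pressed, so I didn't press the other three), slid the wedge in snug under it and let go; it held at about 12 N without dipping, the holder moved under 1 mm by camera, and the job is handed in with no verdict shown.

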